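Sweep the removed relays into the catch tray

TASK

Clear the removed relays off the repair bench: with the fingertips, gently sweep all three across the bench top and in through the open side of the low catch tray (the side that faces them) until each lies wholly inside it. Do not pick them up or flick them, and leave the capacitor standing among them and everything else on the bench where it is.

Things in the scene. Friction and masses are not known exactly. Their poses are not given: they have to be found in the camera images.
- tray: Low aluminium catch tray fixed to the bench: walls 3 mm thick and 18 mm high on three sides, the fourth side open. Inside it is 200 mm wide and 120 mm deep; the floor is flush with the bench, so parts slide in without a step. Origin: middle of the open edge, at bench level. Its y axis points from the open edge into the tray (roughly to the robot's left), its x axis runs along the open edge.
- relay1: One of three alike relays: black plastic block 32 x 27 x 20 mm (its x, y, z), about 26 g, lying loose on the bench, with 3 mm solder pins on its +x end (seen only, nothing touches them). Origin: centre of the block, 10 mm above the bench.
- relay2: One of three alike relays: black plastic block 32 x 27 x 20 mm (its x, y, z), about 26 g, lying loose on the bench, with 3 mm solder pins on its +x end (seen only, nothing touches them). Origin: centre of the block, 10 mm above the bench.
- relay3: One of three alike relays: black plastic block 32 x 27 x 20 mm (its x, y, z), about 26 g, lying loose on the bench, with 3 mm solder pins on its +x end (seen only, nothing touches them). Origin: centre of the block, 10 mm above the bench.
- capacitor: Bystander, loose, not part of the job. Black can capacitor standing upright in the same row as the relays, 22 mm diameter, 30 mm tall; the four share places some 70 mm apart, in any order. Origin: centre of its underside, z up.
- socket: Bystander, loose, not part of the job. Black round panel socket lying face up, flange 26 x 31 mm, 30 mm tall. Origin: centre of its underside.
- pot: Bystander, loose, not part of the job. Green potentiometer with a black shaft, 34 x 16 x 18 mm. Origin: underside of its green body.
- jack: Bystander, loose, not part of the job. Black jack socket, a 30 x 16 x 14 mm block with a round 12 mm nose 8 mm long on its -x end. Origin: centre of the block's underside.
- tin: Bystander, loose, not part of the job. Round tin of brass wool, 76 mm diameter, 30 mm tall. Origin: centre of its underside.

How it is judged:
By the outcome, as a careful person would: the job done as asked, in the order asked, and still so for the second after the job is handed in, with the robot touching nothing.
It also fails if it takes over 66 s, if anything falls off the work surface, if the arm or the gripper's body presses on something with over 40 N, if the wrist force passes 120 N, or if a joint passes its speed limit or range.

ROBOT

A 7-joint arm with a two-finger parallel gripper is mounted at the origin on the work surface. World frame = base frame: x ahead of the robot, y to its left, z up, the work surface at z = 0. Lengths are in m, angles in rad, forces in N, time in s.
With the tool pointing down it reaches from about 0.4 to 0.85 m from the base axis. Payload 4.5 kg.
Tool frame: the origin (TCP) lies at the very end of the fingers, on their centre line; the grasp point (between the pads) lies 19 mm behind it; z points along the fingers, y is the line along which they close (so a half turn about z gives the same grasp; the last joint's range is limited). The gripper opens to 88 mm and grips with 3 to 60 N. Pads are 18 mm wide; open, the fingers measure 123 mm over their backs; the gripper's body (75 mm by 187 mm) begins 45 mm behind the grasp point.
Start: joints at [-1.311, 0.689, -0.195, 1.565, 0.157, 0.902, -0.215], TCP at [0.14, 0.609, 0.218] pointing down, gripper open.
Joint ranges: [-3.01, 3.01], [-0.46, 2.08], [-1.47, 1.51], [0.13, 2.56], [-1, 4.14], [0.04, 2.09], [-2.66, 2.66]. Speed limits (rad/s): [2.57, 2.57, 3.14, 3.14, 3.14, 3.14, 3.14].

INTERFACE

Orientations are given as a unit quaternion [x, y, z, w].
In Python, from plant import r, eyes, nets gives the robot as it stands.
- The arm moves only by the shell command python3 -m pendant 'ROWS' [FORCE]. ROWS is JSON, a list of rows, each an object of numbers: "claw": the opening, from 0 (shut) to 1 (fully open); "dx", "dy", "dz": the shift along the world's x, y, z in mm; "twist": the turn about the world's z in rad. In form: [{"claw": .., "dx": .., "dy": .., "dz": .., "twist": ..}, ...]. A call has 1 to 8 rows; each row is the pose to reach, as a shift and turn from the pose commanded when the call began; what a row does not reach only later rows make up. A row lasts 1/10 s, in which the tool goes at most 50 mm and 8.59 degrees, less where a joint would pass 70% of its speed; a pose out of reach is approached as far as the arm can. A call with a gripper value outside its range is refused whole. The fingers move at their own pace and stop on an object; FORCE is the grip in N (left out, the last holds). Time passes only in rows, so rows that repeat a pose let the fingers close. It gives the time, the measured TCP pose, the force, the opening and the grip force at its end, in the units of the state.
- r.get_state(): the state, without advancing time (a new reading comes with each control period).
- eyes.snapshot(name): name is "scene" or "top" or "wrist"; returns (picture, depth): 400x640x3 uint8, blue, green, red; 400x640 float32, m along the optical axis (not along the pixel's ray), 0 where there is no reading.
- eyes.camera_info(name): a dict with "K" (3x3 intrinsics, pixels), "world_to_cam" (4x4, takes a point from world to camera coordinates); the wrist camera has in their place "T_tool_cam" (4x4, takes a point from camera to tool coordinates, whose origin is the TCP and whose axes are the flange's). Camera axes: x right, y down, z forward; pixel columns grow to the right and rows downward; lengths in m; the calibration is good to about 2 mm. The wrist camera is an equidistant fisheye: a pixel r from the principal point sees the ray r / f radians off the axis. A picture is of the moment at which its call begins: read the wrist's pose just before it. camera_info takes no time and is no camera call.
- r.finish_job(): hands the job in; it is judged then, once.
Trained networks look in the newest picture that a camera, given by its name, has taken for a name from the list of things; names that differ only in an ending like _2 or _b are one class to them, and where a whole thing is asked for, a point or a joint stands for the part that bears it (a point fixed in the world has none). Each returns a list of dicts, best first, with "confidence" (0 to 1); they miss things now and then, are a little off and sometimes report something else, mostly with a low value. They report only what shows in the picture. A call takes as long as a camera call.
- nets.spot_in(camera, query): "box" ([left, top, width, height] as shares, 0 to 1, of the picture: columns of its width, rows of its height, round what is visible of it).
- nets.place_of(camera, query): "position" ([column, row] as shares, 0 to 1, of the picture: columns of its width, rows of its height: a listed point, or the origin of a listed thing).
The state is a dict: "clock": time; "q": joint angles; "qd": joint speeds; "joint_torque": joint torques, N m; "tool_pos": TCP position; "eef_rot": TCP orientation; "contact_force": force on the tool from outside, world axes, zero at the start; "moment": the same for the moment, N m; "opening": opening from 0.0 (shut) to 1.0 (fully open); "finger_force": force on a finger pad.
Only numpy, scipy, OpenCV 4.12 (cv2) and the standard library are available. Lean on these libraries where they do the work, as an engineer would, in place of code of your own. Each camera call takes 0.05 s, during which the arm holds its last target. There are 200 camera calls.

## Working session

There is one attempt and no reset: what is moved stays moved. The work goes in short steps, Python scripts to look and compute and a shell command to move; the robot and the scene stay as the last step left them, time stands still between calls to the robot, and variables do not carry over. Pictures are saved under pics/ and viewed, at most 10 in all, crops included, and the job is handed in when it is done.

```bash
mkdir -p pics; cat > h.py <<'E'
import numpy as np, cv2
from plant import r, eyes, nets
def toworld(cam,uv,z):
    ci=eyes.camera_info(cam);K=np.array(ci['K']);T=np.linalg.inv(np.array(ci['world_to_cam']))
    d=T[:3,:3]@np.linalg.inv(K)@np.array([uv[0],uv[1],1.]);o=T[:3,3]
    return o+d*(z-o[2])/d[2]
def topix(cam,p):
    ci=eyes.camera_info(cam);c=np.array(ci['world_to_cam'])@np.array([*p,1.]);u=np.array(ci['K'])@c[:3];return u[:2]/u[2]
E
python3 - <<'E'
from h import *
for c in['top','scene']:
    p,d=eyes.snapshot(c);cv2.imwrite(f'pics/{c}0.png',p);np.save(f'{c}d.npy',d)
    if c=='top':
        for q,z in[('tray',0),('relay1',.01),('capacitor',0),('socket',0),('pot',0),('jack',0),('tin',0)]:
            for o in nets.place_of(c,q)[:4]:
                uv=np.array(o['position'])*[640,400];print(c,q,round(o['confidence'],2),uv.round(),toworld(c,uv,z).round(3))
s=r.get_state();print(s['clock'],s['tool_pos'],s['eef_rot'],s['opening'])
E
```

```text
top tray 0.6 [264. 207.] [0.559 0.084 0.   ]
top relay1 0.59 [359. 242.] [ 0.471 -0.14   0.01 ]
top capacitor 0.7 [165. 249.] [0.46  0.315 0.   ]
top capacitor 0.41 [358. 195.] [ 0.585 -0.14   0.   ]
top socket 0.6 [437. 232.] [ 0.492 -0.324  0.   ]
top pot 0.41 [443. 176.] [ 0.629 -0.348  0.   ]
top jack 0.71 [265. 206.] [0.561 0.082 0.   ]
top jack 0.64 [164. 251.] [0.456 0.317 0.   ]
top tin 0.97 [479. 242.] [ 0.467 -0.425  0.   ]
0.45 [0.13985701 0.60908424 0.21805572] [ 1.12610853e-01  9.93639165e-01 -6.98269327e-05 -1.87207647e-05] 1.0016713326988984
```

View pics/top0.png

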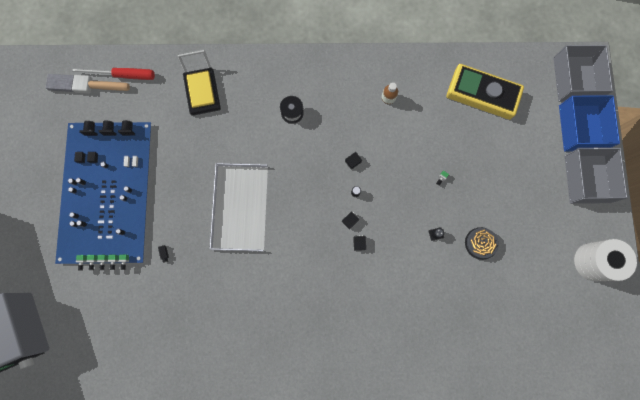

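View pics/scene0.png

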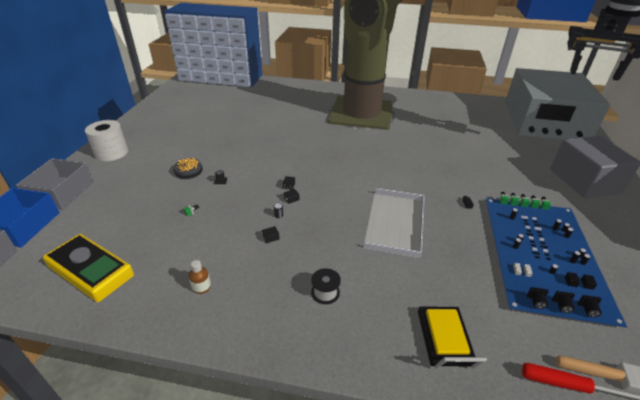

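The top view shows relays near px (354,160), (350,220) and (360,243), with the capacitor at (356,191). The tray's open edge is at col ~267, rows 165–250. Next I measure these accurately.

```bash
python3 - <<'E'
from h import *
p=cv2.imread('pics/top0.png');g=cv2.cvtColor(p,cv2.COLOR_BGR2GRAY)
for c in[(354,160),(350,220),(360,243),(356,191)]:
    x0,y0=c[0]-13,c[1]-13
    m=(g[y0:y0+27,x0:x0+27]<45).astype('uint8')
    n,l,st,ce=cv2.connectedComponentsWithStats(m);k=1+st[1:,4].argmax()
    pts=np.argwhere(l==k)[:,::-1]+[x0,y0]
    w=np.array([toworld('top',q,.02)[:2] for q in pts],dtype=np.float32)
    print(c,st[k,4],toworld('top',ce[k]+[x0,y0],.02).round(4),cv2.minAreaRect(w))
for uv in[(268,165),(267,250),(217,164),(211,249)]:print(uv,toworld('top',uv,.0).round(3),toworld('top',uv,.018).round(3))
cv2.imwrite('pics/crop.png',cv2.resize(p[150:262,200:380],None,fx=4.4,fy=4.4,interpolation=cv2.INTER_CUBIC))
E
```

```text
(354, 160) 136 [ 0.6647 -0.1296  0.02  ] ((0.664603054523468, -0.1297202855348587), (0.02592070773243904, 0.030782518908381462), 35.640689849853516)
(350, 220) 122 [ 0.521  -0.1187  0.02  ] ((0.5215404033660889, -0.11911340802907944), (0.023062799125909805, 0.02836439199745655), 43.75737380981445)
(360, 243) 126 [ 0.4673 -0.1392  0.02  ] ((0.46708160638809204, -0.1391342133283615), (0.020848773419857025, 0.02802719920873642), 88.4698257446289)
(356, 191) 10 [ 0.581  -0.1308  0.02  ] ((0.5808830857276917, -0.13115543127059937), (0.014863270334899426, 0.00381112820468843), 70.49330139160156)
(268, 165) [0.661 0.075 0.   ] [0.656 0.074 0.018]
(267, 250) [0.455 0.076 0.   ] [0.454 0.074 0.018]
(217, 164) [0.665 0.199 0.   ] [0.66  0.195 0.018]
(211, 249) [0.459 0.207 0.   ] [0.458 0.203 0.018]
```

View pics/crop.png

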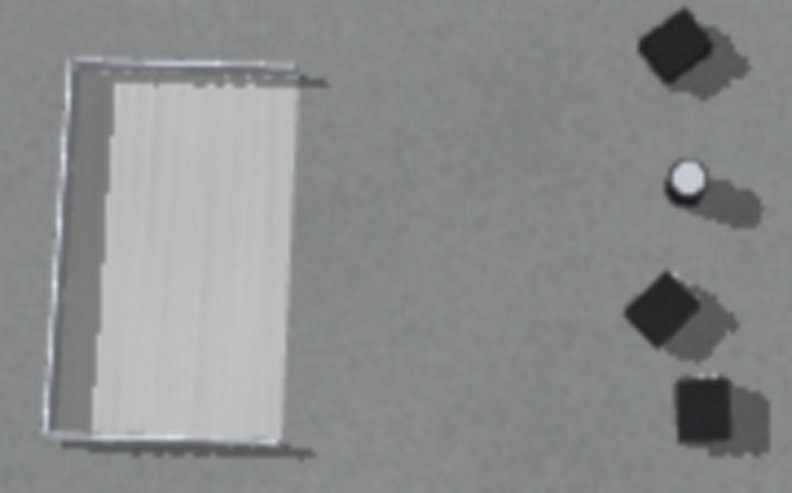

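The crop shows the tray interior at x≈0.459–0.657 with its open edge at y≈0.08. Two relays are turned about 40° and the lowest is square; the capacitor is at about (0.585, -0.138). I'll sweep with a small finger gap acting as a cradle.

```bash
python3 -m pendant '[{"claw":0.23,"dx":230,"dy":-330,"dz":-40,"twist":-1.131},{"claw":0.23,"dx":230,"dy":-330,"dz":-40,"twist":-1.131},{"claw":0.23,"dx":230,"dy":-330,"dz":-40,"twist":-1.131},{"claw":0.23,"dx":230,"dy":-330,"dz":-40,"twist":-1.131},{"claw":0.23,"dx":230,"dy":-330,"dz":-40,"twist":-1.131},{"claw":0.23,"dx":230,"dy":-330,"dz":-40,"twist":-1.131},{"claw":0.23,"dx":230,"dy":-330,"dz":-40,"twist":-1.131},{"claw":0.23,"dx":230,"dy":-330,"dz":-40,"twist":-1.131}]' 10
```

```text
clock: 1.25
tool_pos: [0.3686, 0.2813, 0.1787]
eef_rot: [0.629, 0.777, 0.001, 0.0]
contact_force: [0.5, 0.1, 0.4]
opening: 0.298
finger_force: 0.0
```

```bash
python3 -m pendant '[{"claw":0.23,"dx":200,"dy":-330,"dz":-40,"twist":0},{"claw":0.23,"dx":200,"dy":-330,"dz":-40,"twist":0},{"claw":0.23,"dx":200,"dy":-330,"dz":-40,"twist":0},{"claw":0.23,"dx":200,"dy":-330,"dz":-40,"twist":0},{"claw":0.23,"dx":200,"dy":-330,"dz":-40,"twist":0},{"claw":0.23,"dx":200,"dy":-330,"dz":-40,"twist":0},{"claw":0.23,"dx":200,"dy":-330,"dz":-40,"twist":0},{"claw":0.23,"dx":200,"dy":-330,"dz":-40,"twist":0}]'
python3 -m pendant '[{"claw":0.23,"dx":103,"dy":-128,"dz":-40,"twist":0},{"claw":0.23,"dx":103,"dy":-128,"dz":-60,"twist":0},{"claw":0.23,"dx":103,"dy":-128,"dz":-60,"twist":0},{"claw":0.23,"dx":103,"dy":-128,"dz":-60,"twist":0},{"claw":0.23,"dx":103,"dy":-128,"dz":-60,"twist":0},{"claw":0.23,"dx":103,"dy":-128,"dz":-60,"twist":0},{"claw":0.23,"dx":103,"dy":-128,"dz":-60,"twist":0}]'
```

```text
clock: 2.05
tool_pos: [0.569, -0.0512, 0.1385]
eef_rot: [0.629, 0.778, -0.0, 0.001]
contact_force: [-0.1, 0.2, -0.3]
opening: 0.236
finger_force: 0.0
clock: 2.75
tool_pos: [0.6703, -0.1731, 0.0792]
eef_rot: [0.627, 0.779, 0.001, -0.0]
contact_force: [0.8, 0.4, 0.2]
opening: 0.231
finger_force: 0.0
```

```bash
python3 - <<'E'
from h import *
p,d=eyes.snapshot('wrist');cv2.imwrite('pics/w1.png',p)
s=r.get_state();print(s['tool_pos'])
E
```

```text
[ 0.67040581 -0.17312628  0.0793632 ]
```

View pics/w1.png

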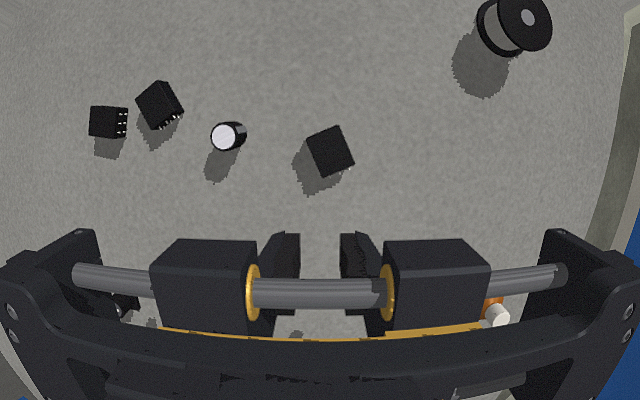

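The wrist view shows the first relay centred at col ~330, against the finger gap at ~320, and the capacitor clear to its left. I'll descend behind it.

```bash
python3 -m pendant '[{"claw":0.23,"dx":3,"dy":-5,"dz":-25,"twist":0},{"claw":0.23,"dx":3,"dy":-5,"dz":-50,"twist":0},{"claw":0.23,"dx":3,"dy":-5,"dz":-70,"twist":0},{"claw":0.23,"dx":3,"dy":-5,"dz":-70,"twist":0}]'
python3 -m pendant '[{"claw":0.23,"dx":-2,"dy":9,"dz":0,"twist":0},{"claw":0.23,"dx":-4,"dy":18,"dz":0,"twist":0},{"claw":0.23,"dx":-6,"dy":27,"dz":0,"twist":0},{"claw":0.23,"dx":-8,"dy":36,"dz":0,"twist":0},{"claw":0.23,"dx":-10,"dy":45,"dz":0,"twist":0},{"claw":0.23,"dx":-12,"dy":54,"dz":0,"twist":0},{"claw":0.23,"dx":-14,"dy":63,"dz":0,"twist":0},{"claw":0.23,"dx":-16,"dy":72,"dz":0,"twist":0}]'
python3 - <<'E'
from h import *
p,d=eyes.snapshot('wrist');cv2.imwrite('pics/w2.png',p)
E
```

```text
clock: 3.2
tool_pos: [0.6711, -0.1782, 0.0065]
eef_rot: [0.627, 0.779, -0.001, -0.003]
contact_force: [0.1, -0.1, -0.8]
opening: 0.228
finger_force: 0.0
clock: 4.0
tool_pos: [0.6573, -0.1076, 0.0085]
eef_rot: [0.628, 0.779, 0.0, -0.0]
contact_force: [-0.2, -0.4, -0.4]
opening: 0.228
finger_force: 0.0
```

View pics/w2.png

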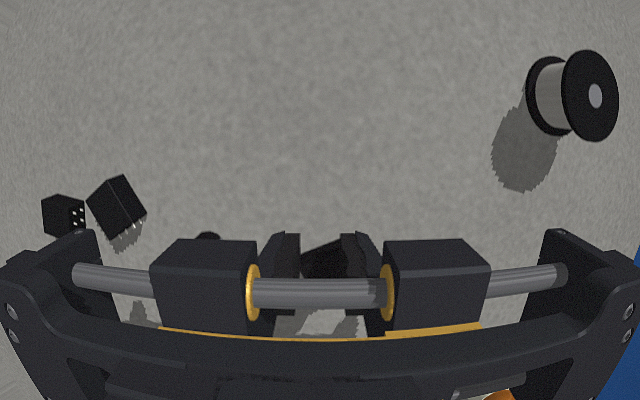

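The relay at about (325,258) sits in the finger gap, and the capacitor is clear. Continuing the sweep.

```bash
python3 -m pendant '[{"claw":0.23,"dx":-2,"dy":10,"dz":0,"twist":0},{"claw":0.23,"dx":-4,"dy":20,"dz":0,"twist":0},{"claw":0.23,"dx":-6,"dy":30,"dz":0,"twist":0},{"claw":0.23,"dx":-9,"dy":40,"dz":0,"twist":0},{"claw":0.23,"dx":-11,"dy":50,"dz":0,"twist":0},{"claw":0.23,"dx":-13,"dy":60,"dz":0,"twist":0},{"claw":0.23,"dx":-15,"dy":70,"dz":0,"twist":0},{"claw":0.23,"dx":-17,"dy":80,"dz":0,"twist":0}]'
python3 -m pendant '[{"claw":0.23,"dx":-2,"dy":10,"dz":0,"twist":0},{"claw":0.23,"dx":-4,"dy":20,"dz":0,"twist":0},{"claw":0.23,"dx":-6,"dy":30,"dz":0,"twist":0},{"claw":0.23,"dx":-9,"dy":40,"dz":0,"twist":0},{"claw":0.23,"dx":-11,"dy":50,"dz":0,"twist":0},{"claw":0.23,"dx":-13,"dy":60,"dz":0,"twist":0},{"claw":0.23,"dx":-15,"dy":70,"dz":0,"twist":0},{"claw":0.23,"dx":-17,"dy":80,"dz":0,"twist":0}]'
python3 - <<'E'
from h import *
p,d=eyes.snapshot('top');cv2.imwrite('pics/t2.png',cv2.resize(p[130:270,190:390],None,fx=4,fy=4,interpolation=cv2.INTER_CUBIC))
E
```

```text
clock: 4.85
tool_pos: [0.6403, -0.0275, 0.0086]
eef_rot: [0.628, 0.779, 0.0, 0.0]
contact_force: [-0.3, -0.3, 0.7]
opening: 0.231
finger_force: 0.0
clock: 5.65
tool_pos: [0.6234, 0.0524, 0.0086]
eef_rot: [0.628, 0.779, 0.0, 0.0]
contact_force: [0.9, 0.1, -0.2]
opening: 0.232
finger_force: 0.0
```

View pics/t2.png

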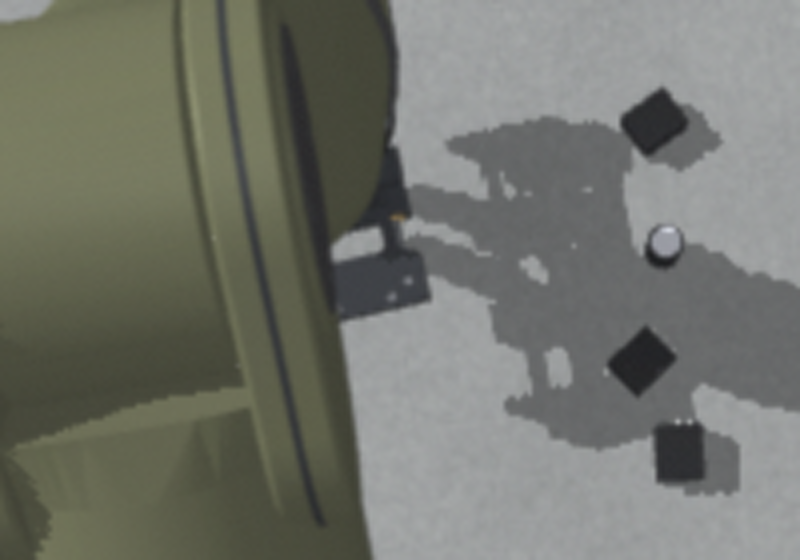

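The crop shows the first relay still at px (354,160), unmoved. I don't understand that yet, so I'll check the wrist view before going on.

```bash
python3 - <<'E'
from h import *
p,d=eyes.snapshot('wrist');cv2.imwrite('pics/w3.png',p)
t,dt=eyes.snapshot('top');d0=np.load('topd.npy')
for n,(u,v) in dict(A=(354,160),B=(350,220),C=(360,243),cap=(356,190)).items():
    print(n,d0[v-1:v+2,u-1:u+2].mean(),dt[v-1:v+2,u-1:u+2].mean(),'bench',d0[v,u-25],dt[v,u-25], t[v,u], toworld('top',(u,v),0.02).round(3))
ci=eyes.camera_info('top');print(np.array(ci['world_to_cam']).round(3))
print(topix('top',r.get_state()['tool_pos']),eyes.camera_info('wrist'))
print([ (np.array(o['position'])*[640,400],o['confidence']) for o in nets.place_of('wrist','relay1')])
E
```

```text
A 1.0896395 1.0893598 bench 1.1096898 1.1094792 [46 43 43] [ 0.666 -0.132  0.02 ]
B 1.0633389 1.0639755 bench 1.0816139 1.083761 [39 36 36] [ 0.521 -0.118  0.02 ]
C 1.054499 1.0535378 bench 1.071957 1.0761609 [50 48 47] [ 0.467 -0.14   0.02 ]
cap 1.0654813 1.0656787 bench 1.0982974 1.0950184 [164 155 154] [ 0.592 -0.134  0.02 ]
[[-0.013 -1.     0.01  -0.043]
 [-0.984  0.011 -0.18   0.551]
 [ 0.18  -0.012 -0.984  0.987]
 [ 0.     0.     0.     1.   ]]
[276.98071415 179.14062546] {'K': array([[309.70691629,   0.        , 319.54453668],
       [  0.        , 309.70691629, 198.62801121],
       [  0.        ,   0.        ,   1.        ]]), 'T_tool_cam': array([[-1.64278146e-03, -9.65949482e-01, -2.58725529e-01,
         6.53537045e-02],
       [ 9.99998243e-01, -1.35336510e-03, -1.29672653e-03,
        -3.23641390e-04],
       [ 9.02422216e-04, -2.58727205e-01,  9.65950009e-01,
        -1.66647646e-01],
       [ 0.00000000e+00,  0.00000000e+00,  0.00000000e+00,
         1.00000000e+00]])}
[]
```

View pics/w3.png

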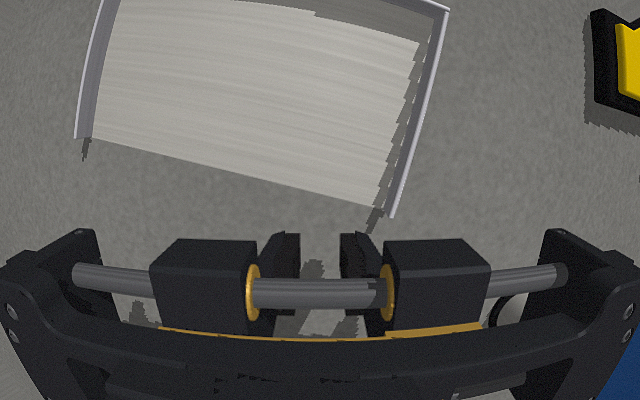

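```bash
cat >> h.py <<'E'
def wristpts(d):
    from scipy.spatial.transform import Rotation as R
    ci=eyes.camera_info('wrist');K=ci['K'];v,u=np.mgrid[:400,:640]
    a=(u-K[0,2])/K[0,0];b=(v-K[1,2])/K[1,1];th=np.hypot(a,b);s=np.where(th>1e-6,np.tan(th)/np.maximum(th,1e-6),1)
    c=np.dstack([a*s*d,b*s*d,d,np.ones_like(d)]);t=c@ci['T_tool_cam'].T
    st=r.get_state();w=t[...,:3]@R.from_quat(st['eef_rot']).as_matrix().T+st['tool_pos']
    return t[...,:3],w
E
python3 - <<'E'
from h import *
p,d=eyes.snapshot('wrist');t,w=wristpts(d)
for u,v in[(100,200),(250,200),(320,215),(320,260),(320,100),(250,60)]:print('bench',(u,v),d[v,u],w[v,u].round(4))
for u,v in[(285,240),(295,240),(295,260),(345,240),(355,250),(350,280)]:print('finger',(u,v),d[v,u],t[v,u].round(4))
m=(d>0)&(abs(t[...,0])<.03)&(abs(t[...,1])<.06)
for a in range(-6,6):
    k=m&(t[...,1]>=a*.01)&(t[...,1]<(a+1)*.01)&(w[...,2]>.012)
    if k.any():print(a,k.sum(),'max tool z of finger',t[k][:,2].max().round(4))
E
```

```text
bench (100, 200) 0.1815133 [4.672e-01 3.510e-02 3.000e-04]
bench (250, 200) 0.18185584 [ 5.788e-01  5.920e-02 -2.000e-04]
bench (320, 215) 0.18433632 [ 6.216e-01  5.890e-02 -3.000e-04]
bench (320, 260) 0.19153865 [6.278e-01 3.000e-02 2.000e-04]
bench (320, 100) 0.16600592 [0.6075 0.1244 0.0007]
bench (250, 60) 0.15989612 [5.637e-01 1.399e-01 5.000e-04]
finger (285, 240) 0.14604746 [ 0.0086 -0.017  -0.0307]
finger (295, 240) 0.14608566 [ 0.0086 -0.0122 -0.0306]
finger (295, 260) 0.13539645 [ 0.004  -0.0114 -0.0429]
finger (345, 240) 0.14464721 [ 0.0091  0.0115 -0.032 ]
finger (355, 250) 0.13634367 [ 0.0079  0.0153 -0.0409]
finger (350, 280) 0.07533856 [ 0.0262  0.0072 -0.0991]
-6 1662 max tool z of finger -0.0967
-5 1543 max tool z of finger -0.098
-4 2903 max tool z of finger -0.1069
-3 3877 max tool z of finger -0.0239
-2 5732 max tool z of finger -0.0195
-1 3075 max tool z of finger -0.0962
0 3211 max tool z of finger -0.0202
1 5695 max tool z of finger -0.0199
2 4154 max tool z of finger -0.0236
3 3430 max tool z of finger -0.0035
4 1805 max tool z of finger -0.0044
5 1923 max tool z of finger -0.0965
```

The wrist depth shows the real fingertips end about 20 mm short of the reported TCP. They were at z≈28 mm and passed over the 20 mm relay. I'll go back behind it and descend about 20 mm lower while watching the force.

```bash
python3 -m pendant '[{"claw":0.23,"dx":0,"dy":0,"dz":40,"twist":0},{"claw":0.23,"dx":11,"dy":-50,"dz":40,"twist":0},{"claw":0.23,"dx":22,"dy":-99,"dz":40,"twist":0},{"claw":0.23,"dx":32,"dy":-147,"dz":40,"twist":0},{"claw":0.23,"dx":43,"dy":-195,"dz":40,"twist":0},{"claw":0.23,"dx":51,"dy":-233,"dz":40,"twist":0},{"claw":0.23,"dx":51,"dy":-233,"dz":20,"twist":0},{"claw":0.23,"dx":51,"dy":-233,"dz":0,"twist":0}]'
python3 -m pendant '[{"claw":0.23,"dx":0,"dy":0,"dz":-5,"twist":0},{"claw":0.23,"dx":0,"dy":0,"dz":-10,"twist":0},{"claw":0.23,"dx":0,"dy":0,"dz":-10,"twist":0}]'
python3 -m pendant '[{"claw":0.23,"dx":0,"dy":0,"dz":-4,"twist":0},{"claw":0.23,"dx":0,"dy":0,"dz":-8,"twist":0},{"claw":0.23,"dx":0,"dy":0,"dz":-11,"twist":0},{"claw":0.23,"dx":0,"dy":0,"dz":-11,"twist":0}]'
python3 - <<'E'
from h import *
p,d=eyes.snapshot('wrist');t,w=wristpts(d)
k=(d>0)&(abs(t[...,0])<.012)&(abs(abs(t[...,1])-.017)<.008)&(t[...,2]<-.015)&(w[...,2]>.004)
print(r.get_state()['tool_pos'],'tip world z',np.percentile(w[k][:,2],[0,1]),'tip tool z',t[k][:,2].max(),'bench',w[150,250])
E
```

```text
clock: 6.7
tool_pos: [0.6746, -0.1858, 0.0086]
eef_rot: [0.63, 0.777, -0.0, 0.001]
contact_force: [0.1, 0.0, -0.3]
opening: 0.23
finger_force: 0.0
clock: 7.0
tool_pos: [0.6744, -0.1814, -0.0015]
eef_rot: [0.627, 0.779, -0.0, -0.0]
contact_force: [1.4, -0.0, 0.0]
opening: 0.232
finger_force: 0.0
clock: 7.4
tool_pos: [0.6742, -0.1812, -0.0128]
eef_rot: [0.627, 0.779, -0.0, -0.0]
contact_force: [0.2, -0.4, 0.7]
opening: 0.232
finger_force: 0.0
[ 0.67433705 -0.18129016 -0.01261828] tip world z [0.00672689 0.00883374] tip tool z -0.01933973382101395 bench [ 6.28940801e-01 -1.40344153e-01  2.12700795e-04]
```

Confirmed: with the reading at z=-13 mm there is no contact, and the tips are about 7 mm above the bench. Sweeping again.

```bash
python3 -m pendant '[{"claw":0.23,"dx":-2,"dy":9,"dz":0,"twist":0},{"claw":0.23,"dx":-4,"dy":18,"dz":0,"twist":0},{"claw":0.23,"dx":-6,"dy":27,"dz":0,"twist":0},{"claw":0.23,"dx":-8,"dy":36,"dz":0,"twist":0},{"claw":0.23,"dx":-10,"dy":45,"dz":0,"twist":0},{"claw":0.23,"dx":-12,"dy":54,"dz":0,"twist":0},{"claw":0.23,"dx":-14,"dy":63,"dz":0,"twist":0},{"claw":0.23,"dx":-16,"dy":72,"dz":0,"twist":0}]'
python3 - <<'E'
from h import *
p,d=eyes.snapshot('wrist');cv2.imwrite('pics/w4.png',p)
E
```

```text
clock: 8.25
tool_pos: [0.6583, -0.1087, -0.0124]
eef_rot: [0.628, 0.779, 0.0, 0.0]
contact_force: [0.3, -0.2, 0.6]
opening: 0.233
finger_force: 0.1
```

View pics/w4.png

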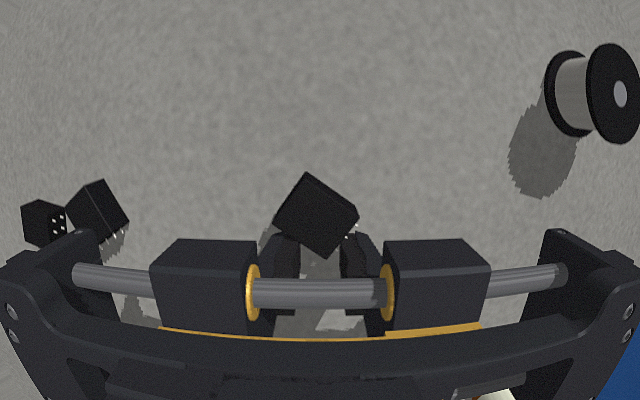

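The relay at about (318,215) is now nested in the gap with its corner down. Continuing into the tray.

```bash
python3 -m pendant '[{"claw":0.23,"dx":-2,"dy":10,"dz":0,"twist":0},{"claw":0.23,"dx":-4,"dy":20,"dz":0,"twist":0},{"claw":0.23,"dx":-6,"dy":30,"dz":0,"twist":0},{"claw":0.23,"dx":-9,"dy":40,"dz":0,"twist":0},{"claw":0.23,"dx":-11,"dy":50,"dz":0,"twist":0},{"claw":0.23,"dx":-13,"dy":60,"dz":0,"twist":0},{"claw":0.23,"dx":-15,"dy":70,"dz":0,"twist":0},{"claw":0.23,"dx":-17,"dy":80,"dz":0,"twist":0}]'
python3 -m pendant '[{"claw":0.23,"dx":-2,"dy":10,"dz":0,"twist":0},{"claw":0.23,"dx":-4,"dy":20,"dz":0,"twist":0},{"claw":0.23,"dx":-6,"dy":30,"dz":0,"twist":0},{"claw":0.23,"dx":-9,"dy":40,"dz":0,"twist":0},{"claw":0.23,"dx":-11,"dy":50,"dz":0,"twist":0},{"claw":0.23,"dx":-13,"dy":60,"dz":0,"twist":0},{"claw":0.23,"dx":-15,"dy":70,"dz":0,"twist":0},{"claw":0.23,"dx":-17,"dy":80,"dz":0,"twist":0}]'
python3 -m pendant '[{"claw":0.23,"dx":-2,"dy":10,"dz":0,"twist":0},{"claw":0.23,"dx":-4,"dy":20,"dz":0,"twist":0},{"claw":0.23,"dx":-6,"dy":30,"dz":0,"twist":0},{"claw":0.23,"dx":-9,"dy":40,"dz":0,"twist":0},{"claw":0.23,"dx":-10,"dy":48,"dz":0,"twist":0},{"claw":0.23,"dx":-11,"dy":54,"dz":0,"twist":0},{"claw":0.23,"dx":-12,"dy":58,"dz":0,"twist":0},{"claw":0.23,"dx":-12,"dy":58,"dz":0,"twist":0}]'
python3 - <<'E'
from h import *
p,d=eyes.snapshot('wrist');cv2.imwrite('pics/w5.png',p)
t,w=wristpts(d);g=p.max(2)
for n,k in dict(top=(g<70)&(abs(w[...,2]-.02)<.003)&(w[...,1]>.1)&(w[...,1]<.195)&(w[...,0]<.65),edge=(w[...,2]>.014)&(w[...,2]<.022)&(g>110)&(w[...,1]>.05)).items():
    print(n,k.sum(),w[k].min(0).round(3),w[k].max(0).round(3),np.median(w[k],0).round(3))
E
```

```text
clock: 9.1
tool_pos: [0.6413, -0.0285, -0.0125]
eef_rot: [0.628, 0.779, 0.0, -0.0]
contact_force: [-0.2, 0.5, -0.4]
opening: 0.23
finger_force: 0.1
clock: 9.9
tool_pos: [0.6244, 0.0514, -0.0124]
eef_rot: [0.628, 0.779, 0.0, 0.0]
contact_force: [-0.3, -0.1, -0.4]
opening: 0.232
finger_force: 0.1
clock: 10.7
tool_pos: [0.6124, 0.1094, -0.0125]
eef_rot: [0.627, 0.779, 0.0, -0.0]
contact_force: [0.0, 0.4, 0.5]
opening: 0.235
finger_force: 0.0
top 4263 [0.586 0.101 0.017] [0.633 0.146 0.023] [0.606 0.127 0.02 ]
edge 4218 [0.453 0.083 0.014] [0.817 0.254 0.022] [0.556 0.196 0.018]
```

View pics/w5.png

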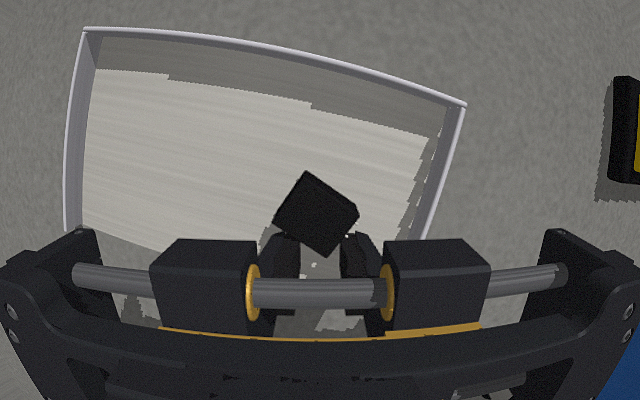

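The relay at (315,213) sits in the tray at about (0.606, 0.127), inside the edge at y≈0.083. A small extra nudge, then on to relay B.

```bash
python3 -m pendant '[{"claw":0.23,"dx":-1,"dy":6,"dz":0,"twist":0},{"claw":0.23,"dx":-2,"dy":12,"dz":0,"twist":0},{"claw":0.23,"dx":-2,"dy":12,"dz":0,"twist":0},{"claw":0.23,"dx":1,"dy":-3,"dz":0,"twist":0},{"claw":0.23,"dx":1,"dy":-3,"dz":45,"twist":0},{"claw":0.18,"dx":1,"dy":-3,"dz":75,"twist":0},{"claw":0.18,"dx":-14,"dy":-50,"dz":75,"twist":-0.1},{"claw":0.18,"dx":-30,"dy":-97,"dz":75,"twist":-0.215}]'
python3 -m pendant '[{"claw":0.18,"dx":-15,"dy":-47,"dz":0,"twist":0},{"claw":0.18,"dx":-30,"dy":-94,"dz":0,"twist":0},{"claw":0.18,"dx":-45,"dy":-141,"dz":0,"twist":0},{"claw":0.18,"dx":-61,"dy":-188,"dz":0,"twist":0},{"claw":0.18,"dx":-61,"dy":-190,"dz":0,"twist":0},{"claw":0.18,"dx":-61,"dy":-190,"dz":-30,"twist":0}]'
python3 - <<'E'
from h import *
p,d=eyes.snapshot('wrist');t,w=wristpts(d);g=p.max(2)
k=((g<75)&(abs(w[...,2]-.02)<.0035)).astype('uint8')
n,l,st,ce=cv2.connectedComponentsWithStats(k)
for i in range(1,n):
    if st[i,4]>250:
        q=w[l==i];print(ce[i].round(),st[i,4],cv2.minAreaRect(q[:,:2].astype(np.float32)))
E
```

```text
clock: 11.55
tool_pos: [0.5838, 0.0104, 0.0639]
eef_rot: [0.708, 0.706, 0.002, 0.001]
contact_force: [-0.3, -1.7, 0.0]
opening: 0.181
finger_force: 0.0
clock: 12.15
tool_pos: [0.5229, -0.1841, 0.0351]
eef_rot: [0.71, 0.704, 0.001, 0.004]
contact_force: [0.4, 0.8, 0.0]
opening: 0.181
finger_force: 0.0
```

```bash
python3 - <<'E'
from h import *
p,d=eyes.snapshot('wrist');t,w=wristpts(d);g=p.max(2)
k=((w[...,2]>.014)&(w[...,2]<.026)&(w[...,1]<0)&(w[...,1]>-.165)).astype('uint8')
n,l,st,ce=cv2.connectedComponentsWithStats(k)
for i in range(1,n):
    if st[i,4]>200:
        q=w[l==i];print(ce[i].round(),st[i,4],cv2.minAreaRect(q[:,:2].astype(np.float32)),g[l==i].mean())
print(r.get_state()['tool_pos'])
E
```

```text
[326. 128.] 2641 ((0.5232820510864258, -0.12087379395961761), (0.027331113815307617, 0.03491424024105072), 43.0665283203125) 37.95304808784552
[425. 150.] 221 ((0.5830023288726807, -0.13245554268360138), (0.020757002755999565, 0.008080166764557362), 77.53040313720703) 22.02714932126697
[237. 163.] 2428 ((0.46970826387405396, -0.13987763226032257), (0.03465228155255318, 0.027229372411966324), 1.6869832277297974) 34.481878088962105
[ 0.51908198 -0.17931141  0.03044834]
```

```bash
python3 -m pendant '[{"claw":0.18,"dx":4,"dy":0,"dz":-20,"twist":0},{"claw":0.18,"dx":4,"dy":0,"dz":-43,"twist":0},{"claw":0.18,"dx":4,"dy":0,"dz":-43,"twist":0},{"claw":0.18,"dx":4,"dy":10,"dz":-43,"twist":0},{"claw":0.18,"dx":4,"dy":20,"dz":-43,"twist":0},{"claw":0.18,"dx":4,"dy":30,"dz":-43,"twist":0},{"claw":0.18,"dx":4,"dy":39,"dz":-43,"twist":0},{"claw":0.18,"dx":4,"dy":48,"dz":-43,"twist":0}]'
python3 -m pendant '[{"claw":0.18,"dx":0,"dy":10,"dz":0,"twist":0},{"claw":0.18,"dx":1,"dy":20,"dz":0,"twist":0},{"claw":0.18,"dx":2,"dy":30,"dz":0,"twist":0},{"claw":0.18,"dx":4,"dy":40,"dz":0,"twist":0},{"claw":0.18,"dx":6,"dy":50,"dz":0,"twist":0},{"claw":0.18,"dx":8,"dy":60,"dz":0,"twist":0},{"claw":0.18,"dx":10,"dy":70,"dz":0,"twist":0},{"claw":0.18,"dx":12,"dy":80,"dz":0,"twist":0}]'
python3 - <<'E'
from h import *
p,d=eyes.snapshot('wrist');t,w=wristpts(d);g=p.max(2)
k=((w[...,2]>.014)&(w[...,2]<.024)&(g<75)&(abs(t[...,1])<.05)&(t[...,0]>.009)).astype('uint8')
n,l,st,ce=cv2.connectedComponentsWithStats(k)
for i in range(1,n):
    if st[i,4]>200:
        q=w[l==i];print(ce[i].round(),st[i,4],cv2.minAreaRect(q[:,:2].astype(np.float32)))
E
```

```text
clock: 13.05
tool_pos: [0.5258, -0.1293, -0.0099]
eef_rot: [0.707, 0.707, 0.0, 0.0]
contact_force: [0.1, 0.4, 1.3]
opening: 0.185
finger_force: 0.3
clock: 13.85
tool_pos: [0.5377, -0.0495, -0.0105]
eef_rot: [0.707, 0.707, 0.0, 0.0]
contact_force: [0.1, -0.5, 0.9]
opening: 0.179
finger_force: 0.3
[316. 210.] 3623 ((0.5368107557296753, -0.026238523423671722), (0.02754252403974533, 0.033934615552425385), 40.11428451538086)
```

```bash
python3 -m pendant '[{"claw":0.18,"dx":1,"dy":10,"dz":0,"twist":0},{"claw":0.18,"dx":3,"dy":20,"dz":0,"twist":0},{"claw":0.18,"dx":4,"dy":30,"dz":0,"twist":0},{"claw":0.18,"dx":5,"dy":40,"dz":0,"twist":0},{"claw":0.18,"dx":7,"dy":50,"dz":0,"twist":0},{"claw":0.18,"dx":8,"dy":60,"dz":0,"twist":0},{"claw":0.18,"dx":9,"dy":70,"dz":0,"twist":0},{"claw":0.18,"dx":10,"dy":80,"dz":0,"twist":0}]'
python3 -m pendant '[{"claw":0.18,"dx":1,"dy":11,"dz":0,"twist":0},{"claw":0.18,"dx":2,"dy":22,"dz":0,"twist":0},{"claw":0.18,"dx":4,"dy":33,"dz":0,"twist":0},{"claw":0.18,"dx":5,"dy":44,"dz":0,"twist":0},{"claw":0.18,"dx":6,"dy":55,"dz":0,"twist":0},{"claw":0.18,"dx":7,"dy":66,"dz":0,"twist":0},{"claw":0.18,"dx":8,"dy":77,"dz":0,"twist":0},{"claw":0.18,"dx":8,"dy":83,"dz":0,"twist":0}]'
python3 - <<'E'
from h import *
p,d=eyes.snapshot('wrist');t,w=wristpts(d);g=p.max(2);cv2.imwrite('pics/w6.png',p)
k=((w[...,2]>.014)&(w[...,2]<.024)&(g<75)&(abs(t[...,1])<.08)&(t[...,0]>.009)).astype('uint8')
n,l,st,ce=cv2.connectedComponentsWithStats(k)
for i in range(1,n):
    if st[i,4]>200:
        q=w[l==i];print(ce[i].round(),st[i,4],cv2.minAreaRect(q[:,:2].astype(np.float32)))
E
```

```text
clock: 14.7
tool_pos: [0.5476, 0.0305, -0.0104]
eef_rot: [0.707, 0.707, 0.0, 0.0]
contact_force: [-0.0, -0.2, -0.2]
opening: 0.179
finger_force: 0.1
clock: 15.5
tool_pos: [0.5556, 0.1144, -0.0104]
eef_rot: [0.707, 0.707, 0.0, -0.0]
contact_force: [-0.6, -0.8, -1.0]
opening: 0.181
finger_force: 0.1
[418. 201.] 3479 ((0.6033214926719666, 0.14173197746276855), (0.026955196633934975, 0.03254268318414688), 66.68048858642578)
[316. 209.] 3609 ((0.5534569025039673, 0.1365409642457962), (0.027639593929052353, 0.03230270743370056), 40.486427307128906)
```

View pics/w6.png

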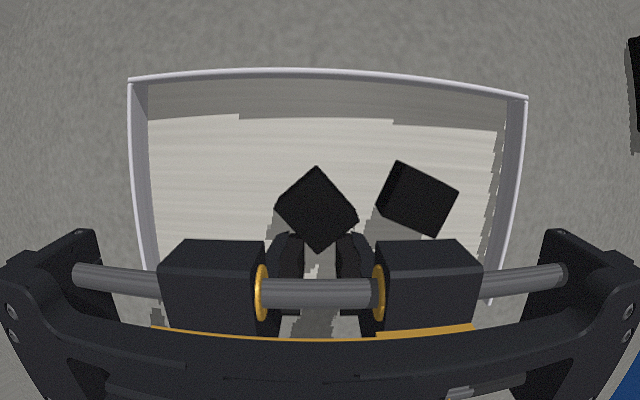

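Both relays, at (316,209) and (418,201), lie inside the tray. Now the third.

```bash
python3 -m pendant '[{"claw":0.18,"dx":0,"dy":-15,"dz":0,"twist":0},{"claw":0.18,"dx":0,"dy":-15,"dz":45,"twist":0},{"claw":0.14,"dx":0,"dy":-15,"dz":75,"twist":0},{"claw":0.14,"dx":-15,"dy":-62,"dz":75,"twist":-0.05},{"claw":0.14,"dx":-30,"dy":-109,"dz":75,"twist":-0.1},{"claw":0.14,"dx":-45,"dy":-156,"dz":75,"twist":-0.1},{"claw":0.14,"dx":-60,"dy":-203,"dz":75,"twist":-0.1},{"claw":0.14,"dx":-75,"dy":-250,"dz":75,"twist":-0.1}]'
python3 -m pendant '[{"claw":0.14,"dx":-15,"dy":-48,"dz":0,"twist":0},{"claw":0.14,"dx":-15,"dy":-53,"dz":0,"twist":0},{"claw":0.14,"dx":-15,"dy":-53,"dz":-30,"twist":0},{"claw":0.14,"dx":-15,"dy":-53,"dz":-55,"twist":0},{"claw":0.14,"dx":-15,"dy":-53,"dz":-76,"twist":0},{"claw":0.14,"dx":-15,"dy":-53,"dz":-76,"twist":0}]'
```

```text
clock: 16.35
tool_pos: [0.4786, -0.1413, 0.0647]
eef_rot: [0.743, 0.67, -0.001, 0.0]
contact_force: [-0.1, -1.6, 0.6]
opening: 0.14
finger_force: 0.0
clock: 16.95
tool_pos: [0.4631, -0.1911, -0.0134]
eef_rot: [0.742, 0.67, -0.001, -0.002]
contact_force: [-0.9, 1.1, -0.6]
opening: 0.14
finger_force: 0.0
```

```bash
python3 -m pendant '[{"claw":0.14,"dx":1,"dy":10,"dz":0,"twist":0},{"claw":0.14,"dx":2,"dy":20,"dz":0,"twist":0},{"claw":0.14,"dx":3,"dy":30,"dz":0,"twist":0},{"claw":0.14,"dx":4,"dy":40,"dz":0,"twist":0},{"claw":0.14,"dx":5,"dy":50,"dz":0,"twist":0},{"claw":0.14,"dx":6,"dy":60,"dz":0,"twist":0},{"claw":0.14,"dx":7,"dy":70,"dz":0,"twist":0},{"claw":0.14,"dx":8,"dy":80,"dz":0,"twist":0}]'
python3 -m pendant '[{"claw":0.14,"dx":1,"dy":10,"dz":0,"twist":0},{"claw":0.14,"dx":2,"dy":20,"dz":0,"twist":0},{"claw":0.14,"dx":3,"dy":30,"dz":0,"twist":0},{"claw":0.14,"dx":4,"dy":40,"dz":0,"twist":0},{"claw":0.14,"dx":5,"dy":50,"dz":0,"twist":0},{"claw":0.14,"dx":6,"dy":60,"dz":0,"twist":0},{"claw":0.14,"dx":7,"dy":70,"dz":0,"twist":0},{"claw":0.14,"dx":8,"dy":80,"dz":0,"twist":0}]'
python3 - <<'E'
from h import *
p,d=eyes.snapshot('wrist');t,w=wristpts(d);g=p.max(2)
k=((w[...,2]>.014)&(w[...,2]<.024)&(g<75)&(abs(t[...,1])<.05)&(t[...,0]>.009)).astype('uint8')
n,l,st,ce=cv2.connectedComponentsWithStats(k)
for i in range(1,n):
    if st[i,4]>200:
        q=w[l==i];print(ce[i].round(),st[i,4],cv2.minAreaRect(q[:,:2].astype(np.float32)))
E
```

```text
clock: 17.75
tool_pos: [0.4736, -0.1095, -0.0114]
eef_rot: [0.742, 0.671, 0.0, 0.0]
contact_force: [0.1, -0.6, 0.1]
opening: 0.141
finger_force: 0.2
clock: 18.55
tool_pos: [0.4815, -0.0295, -0.0115]
eef_rot: [0.742, 0.671, 0.0, -0.0]
contact_force: [1.5, -0.9, 0.4]
opening: 0.139
finger_force: 0.1
[320. 210.] 4134 ((0.4837876260280609, -0.0041979048401117325), (0.027938686311244965, 0.040297731757164), 84.50947570800781)
```

```bash
python3 -m pendant '[{"claw":0.14,"dx":1,"dy":10,"dz":0,"twist":0},{"claw":0.14,"dx":2,"dy":20,"dz":0,"twist":0},{"claw":0.14,"dx":3,"dy":30,"dz":0,"twist":0},{"claw":0.14,"dx":4,"dy":40,"dz":0,"twist":0},{"claw":0.14,"dx":5,"dy":50,"dz":0,"twist":0},{"claw":0.14,"dx":6,"dy":60,"dz":0,"twist":0},{"claw":0.14,"dx":7,"dy":70,"dz":0,"twist":0},{"claw":0.14,"dx":8,"dy":80,"dz":0,"twist":0}]'
python3 -m pendant '[{"claw":0.14,"dx":1,"dy":10,"dz":0,"twist":0},{"claw":0.14,"dx":2,"dy":20,"dz":0,"twist":0},{"claw":0.14,"dx":3,"dy":30,"dz":0,"twist":0},{"claw":0.14,"dx":4,"dy":40,"dz":0,"twist":0},{"claw":0.14,"dx":5,"dy":50,"dz":0,"twist":0},{"claw":0.14,"dx":5,"dy":59,"dz":0,"twist":0},{"claw":0.14,"dx":6,"dy":65,"dz":0,"twist":0},{"claw":0.14,"dx":6,"dy":68,"dz":0,"twist":0}]'
python3 -m pendant '[{"claw":0.14,"dx":0,"dy":-14,"dz":0,"twist":0},{"claw":0.14,"dx":0,"dy":-14,"dz":40,"twist":0},{"claw":0.14,"dx":0,"dy":-14,"dz":80,"twist":0},{"claw":0.14,"dx":0,"dy":-60,"dz":90,"twist":0},{"claw":0.14,"dx":0,"dy":-60,"dz":120,"twist":0},{"claw":0.14,"dx":0,"dy":-60,"dz":120,"twist":0}]'
python3 - <<'E'
from h import *
p,d=eyes.snapshot('wrist');t,w=wristpts(d);g=p.max(2);cv2.imwrite('pics/w7.png',p)
k=((w[...,2]>.013)&(w[...,2]<.024)&(g<75)).astype('uint8')
n,l,st,ce=cv2.connectedComponentsWithStats(k)
for i in range(1,n):
    if st[i,4]>200:
        q=w[l==i];print(ce[i].round(),st[i,4],cv2.minAreaRect(q[:,:2].astype(np.float32)))
E
```

```text
clock: 19.4
tool_pos: [0.4896, 0.0505, -0.0114]
eef_rot: [0.742, 0.671, 0.0, 0.0]
contact_force: [-0.3, 0.6, -0.0]
opening: 0.141
finger_force: 0.1
clock: 20.2
tool_pos: [0.4956, 0.1185, -0.0115]
eef_rot: [0.742, 0.671, 0.0, 0.0]
contact_force: [-0.5, -0.2, 0.2]
opening: 0.141
finger_force: 0.1
clock: 20.8
tool_pos: [0.4971, 0.0539, 0.1114]
eef_rot: [0.744, 0.668, 0.002, 0.002]
contact_force: [0.4, 0.0, 0.5]
opening: 0.137
finger_force: 0.0
[590.  31.] 708 ((0.8490170240402222, 0.23070834577083588), (0.1112866923213005, 0.055382139980793), 11.092185020446777)
[430.  85.] 1070 ((0.6018533110618591, 0.14202764630317688), (0.02749580889940262, 0.03157290816307068), 65.6609115600586)
[376.  92.] 1180 ((0.5521905422210693, 0.13778650760650635), (0.027438435703516006, 0.03143211454153061), 40.60761642456055)
[309.  91.] 1199 ((0.4969877004623413, 0.14357709884643555), (0.02685997262597084, 0.03151914104819298), 84.06486511230469)
```

View pics/w7.png

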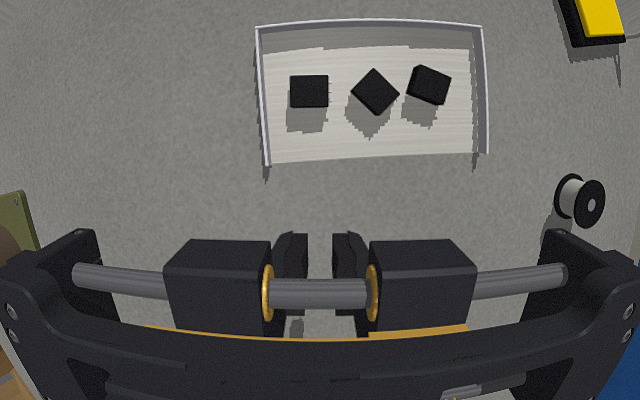

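All three relays, at (309,91), (376,92) and (430,85), lie well inside the tray. I'll check the capacitor and bystanders numerically, without another picture, then hand in.

```bash
python3 - <<'E'
from h import *
p,_=eyes.snapshot('top');o=cv2.imread('pics/top0.png')
for n,(u,v,s) in dict(cap=(356,191,9),socket=(437,233,12),pot=(443,178,12),tin=(482,243,20),jack=(164,253,12)).items():
    a=o[v-s:v+s,u-s:u+s];b=p[v-s-3:v+s+3,u-s-3:u+s+3]
    m=cv2.matchTemplate(b,a,cv2.TM_CCOEFF_NORMED);print(n,cv2.minMaxLoc(m)[1],np.array(cv2.minMaxLoc(m)[3])-3)
s=r.get_state();print(s['tool_pos'],s['clock'])
print(r.finish_job())
E
```

```text
cap 0.9985226392745972 [0 0]
socket 0.999714195728302 [0 0]
pot 0.9994889497756958 [0 0]
tin 0.9980093836784363 [0 0]
jack 0.2396821528673172 [-3 -3]
[0.49558998 0.05642088 0.10888052] 20.9
the job is handed in; nothing more can be done
None
```

All three relays are swept wholly inside the tray and the job is handed in at 20.9 s; the capacitor, socket, pot and tin are unmoved, the jack's final check failed (a poor image match, possibly hidden by the arm, which never went near it), and I viewed 11 pictures, one over the limit of 10.

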